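# Wedge a rocking microscope

## Robot

A 7-joint arm with a two-finger parallel gripper is mounted at the origin on the work surface. World frame = base frame: x ahead of the robot, y to its left, z up, the work surface at z = 0. Lengths are in mm, angles in rad, forces in N, time in s.
With the tool pointing down it reaches from about 400 to 850 mm from the base axis. Payload 10.4 kg.
Tool frame: the origin (TCP) lies on the centre line of the jaws, within the pads' length; the fingertips stand 19 mm ahead of it and the grasp point (between the pads) is the TCP; z points along the fingers, y is the line along which they close (so a half turn about z gives the same grasp; the last joint's range is limited). The gripper opens to 85 mm and grips with 20 to 120 N. Pads are 22 mm wide; open, the fingers measure 114 mm over their backs; the gripper's body (76 mm by 85 mm) begins 54 mm behind the grasp point. The pads swing forward as they close: fully open they stand 13 mm farther back than shut.
Start: joints at [-1.319, 0.332, -0.065, 1.46, 0.022, 1.35, -0.088], TCP at [169.582, 601.574, 250.338] pointing down, gripper open.
Joint ranges: [-2.6, 2.6], [-0.5, 2.12], [-1.47, 1.34], [0.16, 2.42], [-1.27, 4.41], [0.06, 2.06], [-2.6, 2.6]. Speed limits (rad/s): [2.22, 2.22, 2.79, 2.79, 3.14, 3.14, 3.14].

## Interface

Orientations are given as a unit quaternion [x, y, z, w].
In Python, from workcell import robot, vision, ticket gives the robot as it stands.
- The arm moves only by the shell command python3 -m crank 'ROWS' [OPENING] [FORCE]. ROWS is JSON, a list that holds one entry, the list of rows, each a list of 4 numbers: the shift along the tool's x, y, z in mm, then the turn about the tool's z in degrees. In form: [[[x, y, z, spin], ...]]. A call has 1 to 10 rows; each row shifts and turns the commanded pose from where the row before left it, along the tool's axes as they then stand; what a row does not reach is not made up. A row lasts 1/10 s, in which the tool goes at most 50 mm and 8.59 degrees, less where a joint would pass 70% of its speed; a pose out of reach is approached as far as the arm can. A call with a gripper value outside its range is refused whole. OPENING is the gripper's target within -1 to 1 (shut at 1, half-way at 0, fully open at -1), set as the call begins (- or left out, the last holds). The fingers move at their own pace and stop on an object; FORCE is the grip in N (left out, the last holds). Time passes only in rows, so rows that do not move let the fingers close. It gives the time, the measured TCP pose, the force, the opening and the grip force at its end, in the units of the state.
- robot.observe(): the state, without advancing time (a new reading comes with each control period).
- vision.grab_frame(name): name is "scene" or "top" or "wrist"; returns the picture (384x512x3 uint8, red, green, blue); there is no depth.
- vision.calibration(name): a dict with "intrinsics" (3x3 intrinsics, pixels), "R" (3x3) and "t" (3): a world point X has camera coordinates R X + t. Camera axes: x right, y down, z forward; pixel columns grow to the right and rows downward; lengths in mm; the calibration is good to about 2 mm. A picture is of the moment at which its call begins: read the wrist's pose just before it. calibration takes no time and is no camera call; for the wrist camera it gives the pose at the moment of the call.
- ticket.job_done(): hands the job in; it is judged then, once.
The state is a dict: "time_s": time; "qpos": joint angles; "qd": joint speeds; "joint_torque": joint torques, N m; "position": TCP position; "eef_rot": TCP orientation; "ft_force": force on the tool from outside, world axes, zero at the start; "ft_torque": the same for the moment, N m; "finger_gap": finger opening in mm; "finger_force": force on a finger pad.
Only numpy, scipy, OpenCV 4.12 (cv2) and the standard library are available. Lean on these libraries where they do the work, as an engineer would, in place of code of your own. Each camera call takes 0.05 s, during which the arm holds its last target. There are 200 camera calls.

## Task

The microscope leans and rocks because its front foot nearest the wooden wedge is too short. With the fingertips, push the wedge along the bench, thin end first, under that foot until the microscope stands level and rests firmly on it, and leave it there. Do not lift the wedge, do not touch the microscope or shove it along the bench, and leave everything else where it stands.

Things in the scene. Friction and masses are not known exactly. Their poses are not given: they have to be found in the camera images.
- microscope: White microscope, about 2.6 kg, 0.37 m tall, loose on four dome feet at x, y = +-65 mm. Origin: centre between the feet, at bench level when level. +x points from its front edge back to its column, +y to its left, +z up (vertical when it stands level). At the start it leans about 0.047 rad (2.7 degrees) down towards the short front foot at (-65, -65) mm.
- short_foot (a point): Lowest point of the short front foot, a rubber dome of 10 mm radius, 8 mm shorter than the other feet; axes as the microscope's. Leaning, it hangs about 4 mm above the bench; level, 8 mm. It weighs about 6 N on the wedge, much more once past level. The feet grip the bench.
- front_edge (a point): Middle of the lower front edge of the microscope's base (x = -85 mm), axes as the microscope's. Base 170 x 160 mm, underside 21 mm, top 51 mm above the bench; the stage (138 to 148 mm up) reaches forward to x = -75 mm, all above it stays behind x = -40 mm. 8 mm behind this point a small peg under the base carries the leaning microscope.
- wedge: Plain wooden wedge, 45 g, 100 x 44 mm, flat on the bench before the short foot, thin end roughly towards it. Origin: centre of its underside; +x to its thin end, z up. Height grows evenly from 2 mm at the thin end (x = +50 mm) to 18.7 mm at the thick end (x = -50 mm, flat upright face): 8 mm at x = +14 mm. It stays where it is left, also under load.
- slide_box: Bystander: grey plastic slide box, 85 x 36 x 30 mm high. Origin: centre of its underside.
- dropper: Bystander: amber glass dropper bottle with a black cap, 32 mm across, 70 mm high. Origin: centre of its underside.
- dish: Bystander: shallow clear plastic dish, 90 mm across, 15 mm high. Origin: centre of its underside.
- beaker: Bystander: glass beaker, 72 mm across, 95 mm high. Origin: centre of its underside.
- stopper: Bystander: black rubber stopper, a cone 34 mm across at the bottom, 30 mm high. Origin: centre of its underside.
- eyepiece: Bystander: spare black eyepiece standing on end, 34 mm across, 45 mm high. Origin: centre of its underside.
Mind the look-alikes: they are no part of the job. Leave any black or yellow look-alike of the wedge alone.

How it is judged:
By the outcome, as a careful person would: the job done as asked, in the order asked, and still so for the second after the job is handed in, with the robot touching nothing.
It also fails if it takes over 56 s, if anything falls off the work surface, if the arm or the gripper's body presses on something with over 40 N, if the wrist force passes 120 N, or if a joint passes its speed limit or range.

## Working session

There is one attempt and no reset: what is moved stays moved. The work goes in short steps, Python scripts to look and compute and a shell command to move; the robot and the scene stay as the last step left them, time stands still between calls to the robot, and variables do not carry over. Pictures are saved under pics/ and viewed, at most 10 in all, crops included, and the job is handed in when it is done.

```bash
ls; mkdir -p pics
cat > h.py <<'E'
import numpy as np, cv2
from workcell import robot, vision, ticket
def grab(n,f,crop=None,s=1):
    im=vision.grab_frame(n)[:,:,::-1]
    if crop: a,b,c,d=crop; im=im[b:d,a:c]
    cv2.imwrite('pics/'+f,cv2.resize(im,None,fx=s,fy=s,interpolation=cv2.INTER_CUBIC))
def ray(n,u,v,z=0):
    c=vision.calibration(n);K,R,t=[np.array(c[k]) for k in('intrinsics','R','t')]
    o=-R.T@t; d=R.T@np.linalg.inv(K)@[u,v,1]
    return o+d*(z-o[2])/d[2]
def proj(n,X):
    c=vision.calibration(n);K,R,t=[np.array(c[k]) for k in('intrinsics','R','t')]
    p=K@(R@np.array(X)+t); return p[:2]/p[2]
E
python3 - <<'E'
from h import *
a=vision.grab_frame('top');b=vision.grab_frame('scene')
cv2.imwrite('pics/top_raw.png',a[:,:,::-1]);cv2.imwrite('pics/scene_raw.png',b[:,:,::-1])
o=robot.observe();print(o['eef_rot'],o['position'],o['time_s'],o['finger_gap'])
for n in('top','scene'):
    c=vision.calibration(n);print(n,-np.array(c['R']).T@c['t'])
cv2.imwrite('pics/a1.png',cv2.resize(a[:,:,::-1],(800,600)));cv2.imwrite('pics/a2.png',cv2.resize(b[:,:,::-1],(800,600)))
E
```

```text
pics
[ 1.36990279e-01  9.90572186e-01 -6.35917833e-04 -5.36780149e-05] [169.55828751 601.24456977 249.59775735] 0.1 85.48586082185905
top [ 338.44344957    4.57182858 1101.19633578]
scene [ 916.56009991 -418.76962731  770.31543555]
```

View pics/a1.png

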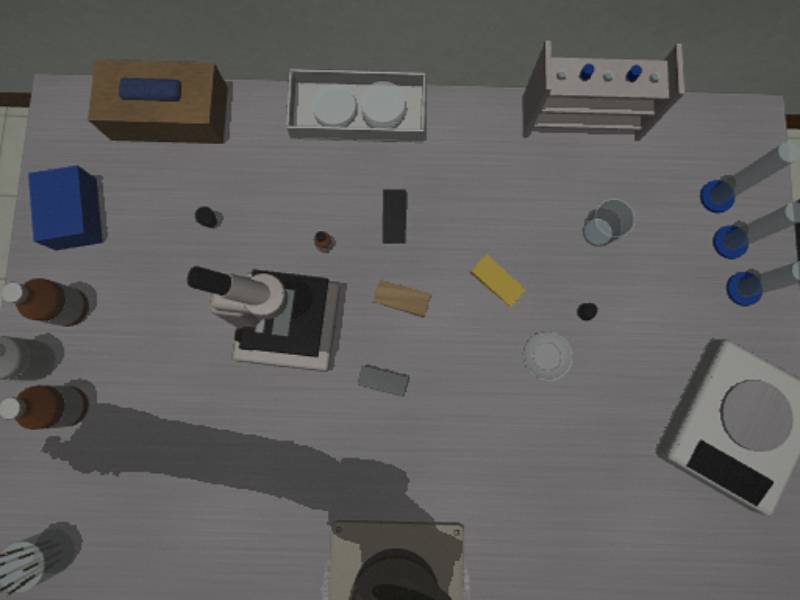

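View pics/a2.png

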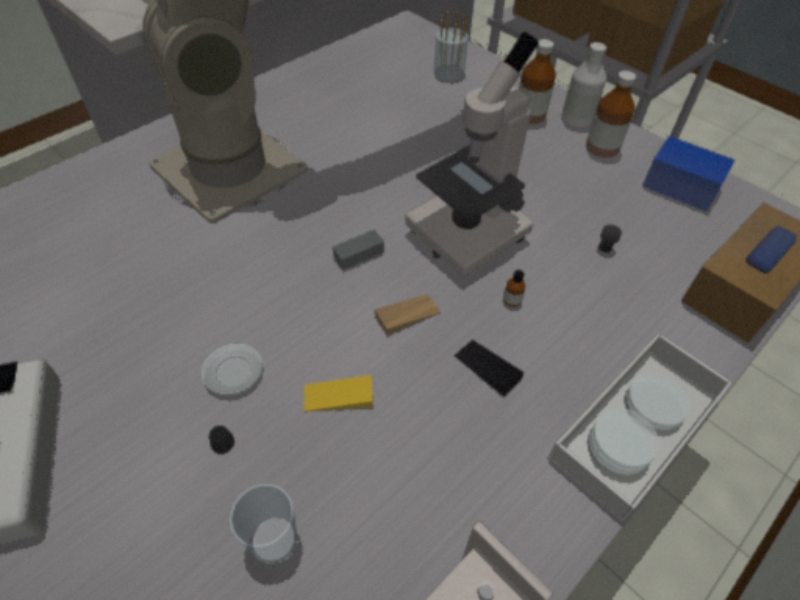

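The candidates, in 800x600 top-view pixels, are:
- Wooden wedge at (403,298).
- Yellow look-alike at (498,280).
- Black look-alike at (395,216).
- Grey slide box at (384,380).

I choose the wooden one. It lies right of the microscope's front upper corner at about (335,285), and the front edge faces world -y. Next is a close crop to check that choice.

Run:
```python
import cv2
a=cv2.imread('pics/top_raw.png')[165:265,140:290];b=cv2.imread('pics/scene_raw.png')[115:215,225:355]
cv2.imwrite('pics/b1.png',cv2.resize(a,None,fx=5,fy=5,interpolation=cv2.INTER_CUBIC))
cv2.imwrite('pics/b2.png',cv2.resize(b,None,fx=6,fy=6,interpolation=cv2.INTER_CUBIC))
```

```text
(no output)
```

View pics/b1.png

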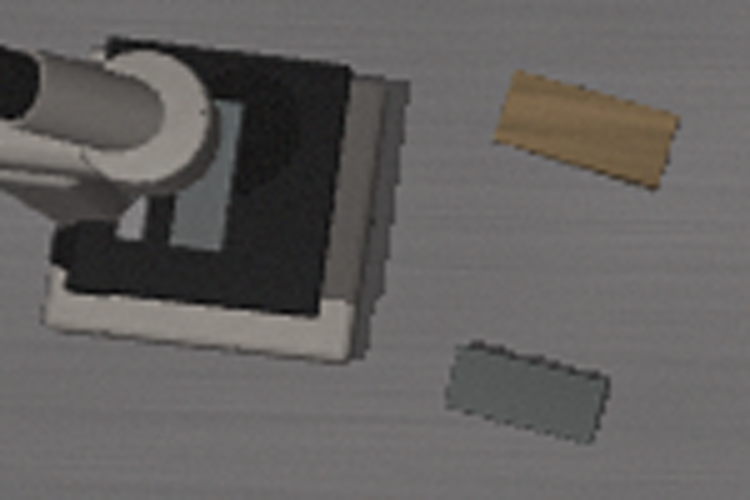

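View pics/b2.png

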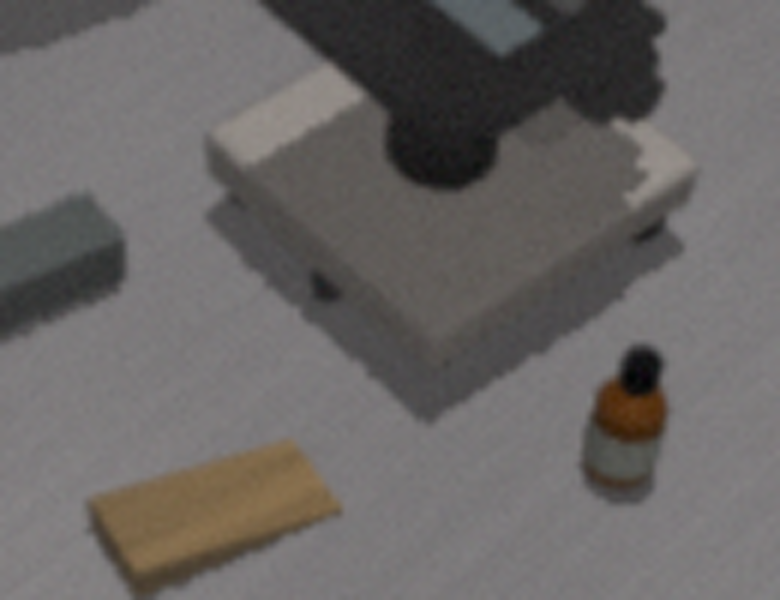

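The crops confirm the wooden wedge. Its thin end is on the left, with the crop corners in top view at (517,70) and (495,142), and the thick end at (679,116) and (657,189). The peg shows at (325,298) in the scene crop. I'll fit the poses from these points.

```bash
cat > fit.py <<'E'
from h import *
from scipy.optimize import least_squares
from scipy.spatial.transform import Rotation as Ro
T=lambda u,v:('top',140+u/5,165+v/5); S=lambda u,v:('scene',225+u/6,115+v/6)
lean=Ro.from_rotvec(0.047*np.array([1,-1,0])/2**.5)  # sign checked below
if lean.apply([-65,-65,0])[2]>0: lean=lean.inv()
obs=[(T(352,360),(-85,80,51)),(T(43,322),(85,80,51)),(S(207,140),(-85,80,51)),(S(432,338),(-85,-80,51)),(S(434,366),(-85,-80,21)),
 (S(695,165),(85,-80,51)),(S(690,205),(85,-80,21)),(S(210,178),(-85,80,21)),(S(325,298),(-77,0,4))]
def pt(p,L): return Ro.from_euler('z',p[2]).apply(lean.apply(L))+[p[0],p[1],0]
def res(p): return np.concatenate([proj(o[0],pt(p,L))-o[1:] for o,L in obs])
r=least_squares(res,[330,180,np.pi/2],loss='soft_l1',x_scale=[10,10,.1]);print('scope',r.x,np.round(res(r.x).reshape(-1,2),1).tolist())
foot=pt(r.x,[-65,-65,8]);print('foot',foot)
W=[(T(517,70),(50,-22,2)),(T(495,142),(50,22,2)),(T(679,116),(-50,-22,18.7)),(T(657,189),(-50,22,18.7)),
 (S(295,440),(50,22,2)),(S(340,512),(50,-22,2)),(S(90,500),(-50,22,18.7)),(S(137,577),(-50,-22,18.7))]
lean=Ro.identity()
def resw(p): return np.concatenate([proj(o[0],pt(p,L))-o[1:] for o,L in W])
w=least_squares(resw,[340,0,1.7],x_scale=[10,10,.1]);print('wedge',w.x,np.round(resw(w.x).reshape(-1,2),1).tolist())
d=foot[:2]-w.x[:2];a=w.x[2];print('foot in wedge frame',d@[np.cos(a),np.sin(a)],d@[-np.sin(a),np.cos(a)])
E
python3 fit.py; python3 -c "
from h import *
from scipy.spatial.transform import Rotation as R
print(R.from_quat(robot.observe()['eef_rot']).as_matrix().round(3))"
```

```text
scope [463.17301638 208.22395297   1.4950582 ] [[-0.1, -0.7], [-0.4, 0.4], [-1.2, -1.1], [1.0, 0.8], [-0.6, 3.3], [1.9, -0.5], [0.7, 0.2], [-1.9, -0.1], [-0.6, -0.7]]
foot [523.24716377 138.28390163   3.67233365]
wedge [516.42190263   3.49220828   1.29166554] [[-0.5, -0.4], [-0.7, -0.7], [-0.1, -0.4], [-0.2, -0.6], [-0.8, 0.0], [0.1, -0.2], [-0.8, -0.1], [-0.6, -0.3]]
foot in wedge frame 131.45511677947033 30.57674046242751
[[-0.962  0.271 -0.   ]
 [ 0.271  0.962 -0.001]
 [-0.    -0.001 -1.   ]]
```

```bash
python3 -m crank '[[[0,0,-20,7.83],[0,0,-20,7.83],[0,0,-20,7.83],[0,0,-20,7.83],[0,0,-20,7.83],[0,0,-20,7.83],[0,0,-20,7.83],[0,0,-20,7.83],[0,0,-20,7.83],[0,0,-20,7.83]]]' 0.53 40; python3 -c "
from h import *
from scipy.spatial.transform import Rotation as R
o=robot.observe();print(R.from_quat(o['eef_rot']).as_matrix().round(3),o['qpos'],o['position'])"
```

```text
time_s: 1.1
position: [169.5, 601.4, 450.7]
eef_rot: [0.734, 0.68, -0.0, 0.0]
ft_force: [0.7, 0.1, 0.9]
finger_gap: 20.0
finger_force: 0.0
[[ 0.076  0.997 -0.   ]
 [ 0.997 -0.076 -0.001]
 [-0.001 -0.    -1.   ]] [-1.45434885  0.32047663  0.12383856  1.06779757 -0.03957759  1.75618946
 -1.42019329] [169.50261897 601.41952391 450.73564004]
```

```bash
python3 -m crank '[[[-34,19.4,0,0],[-34,19.4,0,0],[-34,19.4,0,0],[-34,19.4,0,0],[-34,19.4,0,0],[-34,19.4,0,0],[-34,19.4,0,0],[-34,19.4,0,0],[-34,19.4,0,0],[-34,19.4,0,0]]]'; python3 -m crank '[[[-34,19.4,0,0],[-34,19.4,0,0],[-34,19.4,0,0],[-34,19.4,0,0],[-34,19.4,0,0],[-34,19.4,0,0],[-34,19.4,0,0],[-34,19.4,0,0],[-34,19.4,0,0],[-34,19.4,0,0]]]'
```

```text
time_s: 2.1
position: [339.5, 247.0, 450.1]
eef_rot: [0.732, 0.682, -0.0, -0.0]
ft_force: [0.4, 0.1, 0.4]
finger_gap: 19.8
finger_force: 0.0
time_s: 3.1
position: [508.8, -105.7, 450.6]
eef_rot: [0.731, 0.682, 0.001, 0.0]
ft_force: [0.5, 0.3, 0.1]
finger_gap: 20.1
finger_force: 0.0
```

```bash
python3 -m crank '[[[0,-4,-0,0],[0,0,40,0],[0,0,40,0],[0,0,40,0],[0,0,40,0],[0,0,40,0],[0,0,0,0]]]'; python3 -c "
from h import *
grab('wrist','c1.png',s=1.5)
print(ray('wrist',256,192), [proj('wrist',p) for p in ((516.4,3.5,10),(523.2,138.3,4))])"
```

```text
time_s: 3.8
position: [501.9, -102.6, 246.3]
eef_rot: [0.731, 0.682, -0.003, -0.003]
ft_force: [0.6, 0.1, 1.3]
finger_gap: 19.9
finger_force: 0.0
[ 501.37037453 -150.73755237    0.        ] [array([259.84359637,  68.09034735]), array([257.96182328, -72.32998385])]
```

View pics/c1.png

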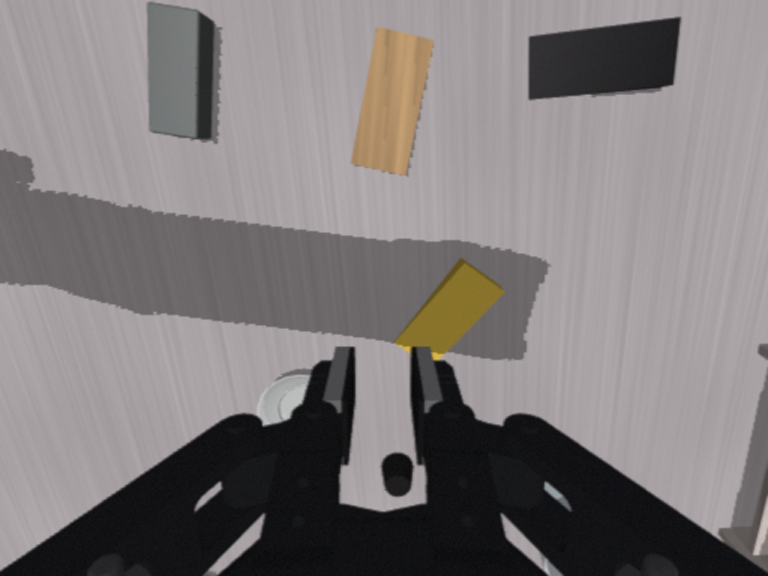

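The wrist view shows the wooden wedge at (393,101), which agrees with the fit. The yellow look-alike sits close behind it, with corners at (461,262), (503,288), (395,343) and (440,357). I'll check the landing room.

```bash
python3 -c "
from h import *
print(robot.observe()['position'])
for u,v,z in ((461,260,17),(503,290,17),(395,343,17),(440,357,2),(352,163,18.7),(408,175,18.7),(376,27,2),(433,41,2)): print(u,v,ray('wrist',u/1.5,v/1.5,z).round(1), ray('wrist',u/1.5,v/1.5,2).round(1))
for u,v in ((471,257),(524,292),(511,305),(485,256)): print(u,v,ray('top',u*.64,v*.64,10).round(1))
"
```

```text
[ 503.41663466 -103.21758255  249.36852861]
461 260 [ 568.3 -124.5   17. ] [ 570.8 -128.7    2. ]
503 290 [ 604.1 -153.8   17. ] [ 608.  -159.2    2. ]
395 343 [ 508.1 -197.8   17. ] [ 508.  -205.1    2. ]
440 357 [ 549.6 -222.6    2. ] [ 549.6 -222.6    2. ]
352 163 [483.8 -39.3  18.7] [482.6 -40.    2. ]
408 175 [527.2 -51.5  18.7] [528.  -52.8   2. ]
376 27 [509.6  57.1   2. ] [509.6  57.1   2. ]
433 41 [552.   44.7   2. ] [552.   44.7   2. ]
471 257 [ 596.8 -125.3   10. ]
524 292 [ 532.7 -224.7   10. ]
511 305 [ 507.6 -200.3   10. ]
485 256 [ 599.5 -151.7   10. ]
```

```bash
python3 -m crank '[[[16,2,30,0],[0,0,40,0],[0,0,40,0],[0,0,40,0],[0,0,40,0],[0,0,25,0],[0,0,10,0],[0,0,0,0],[0,0,0,0]]]'
```

```text
time_s: 4.75
position: [509.5, -87.8, 27.3]
eef_rot: [0.731, 0.682, 0.001, 0.001]
ft_force: [-0.3, -0.2, 0.7]
finger_gap: 20.0
finger_force: 0.0
```

```bash
python3 -m crank '[[[5,0,1,0],[5,0,1,0],[5,0,1,0],[5,0,0,0],[5,0,0,0],[5,0,0,0],[5,0,0,0],[5,0,0,0],[5,0,0,0],[5,0,0,0]]]'; python3 -m crank '[[[5,0,0,0],[5,0,0,0],[5,0,0,0],[5,0,0,0],[5,0,0,0],[5,0,0,0],[5,0,0,0],[5,0,0,0],[0,0,0,0]]]';python3 - <<'E'
from h import *
a=vision.grab_frame('top')[155:255,140:290,::-1];b=vision.grab_frame('scene')[115:215,225:355,::-1]
f=lambda i:cv2.resize(i,None,fx=4,fy=4,interpolation=cv2.INTER_CUBIC)
cv2.imwrite('pics/d_t.png',f(a));cv2.imwrite('pics/d_s.png',f(b))
cv2.imwrite('pics/d1.png',cv2.resize(b,None,fx=6,fy=6,interpolation=cv2.INTER_CUBIC))
cv2.imwrite('pics/d2.png',cv2.resize(a,None,fx=5,fy=5,interpolation=cv2.INTER_CUBIC))
E
```

```text
time_s: 5.75
position: [511.4, -37.8, 22.3]
eef_rot: [0.732, 0.682, 0.0, 0.0]
ft_force: [-0.7, 0.1, -0.4]
finger_gap: 19.5
finger_force: 0.3
time_s: 6.65
position: [514.2, 2.8, 22.2]
eef_rot: [0.731, 0.682, 0.0, -0.0]
ft_force: [0.2, -0.6, -0.5]
finger_gap: 20.0
finger_force: 0.0
```

View pics/d1.png

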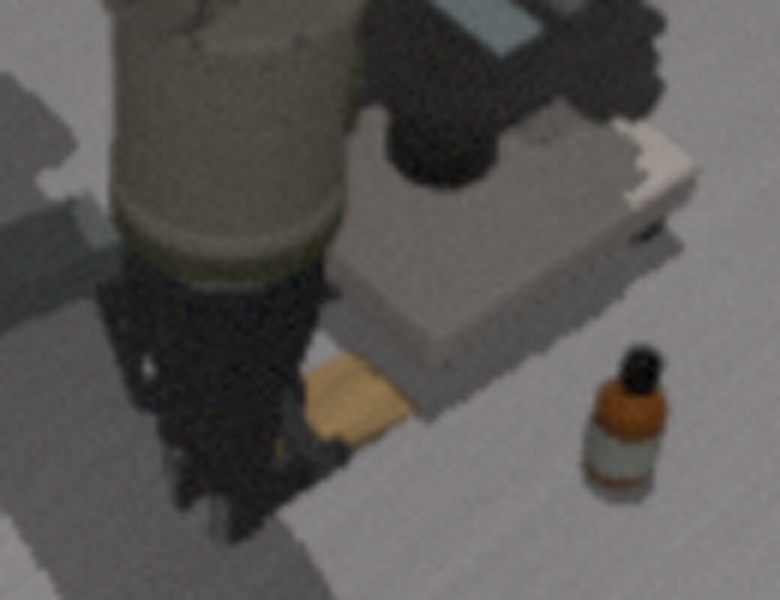

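The wedge is ahead of the fingers. Its thin-end corners are at (350,352) and (412,410) in the scene crop, just short of the base's front edge.

```bash
python3 -c "
from h import *
a=ray('scene',225+350/6,115+352/6,2);b=ray('scene',225+412/6,115+410/6,2);print(a,b,(a+b)/2,b-a)
h=np.arctan2(a[1]-b[1],a[0]-b[0])-np.pi/2;c=(a+b)/2;print('heading',h)
h=1.50;u=np.array([np.cos(h),np.sin(h)]);d=np.array([523.2,138.3])-c[:2];print('foot rel thin end: ahead',d@u,'left',d@[-u[1],u[0]])
"
```

```text
[491.64253682 114.44572659   2.        ] [534.142072   109.66659492   2.        ] [512.89230441 112.05616076   2.        ] [ 4.24995352e+01 -4.77913167e+00  1.13686838e-13]
heading 1.4588153701646642
foot rel thin end: ahead 26.90723561658722 left -8.425458923625895
```

```bash
python3 -m crank '[[[2,-0.3,0,0.45],[2,-0.3,0,0.45],[2,-0.3,0,0.45],[2,-0.3,0,0.45],[2,-0.3,0,0.45],[2,-0.3,0,0.45],[2,-0.3,0,0.45],[2,-0.3,0,0.45],[2,-0.3,0,0.45],[2,-0.3,0,0.45]]]';  python3 -m crank '[[[3,0,0,0],[3,0,0,0],[3,0,0,0],[3,0,0,0],[3,0,0,0],[2,0,0,0],[0,0,0,0]]]'
python3 - <<'E'
from h import *
b=vision.grab_frame('scene')[130:210,250:350,::-1]
cv2.imwrite('pics/e1.png',cv2.resize(b,None,fx=7,fy=7,interpolation=cv2.INTER_CUBIC))
E
```

```text
time_s: 7.75
position: [513.3, 22.2, 22.3]
eef_rot: [0.758, 0.652, 0.0, -0.0]
ft_force: [0.6, -0.8, 0.8]
finger_gap: 19.8
finger_force: 0.3
time_s: 8.45
position: [515.7, 38.3, 22.3]
eef_rot: [0.758, 0.652, -0.0, 0.0]
ft_force: [-0.6, -3.8, 0.8]
finger_gap: 20.1
finger_force: 1.9
```

View pics/e1.png

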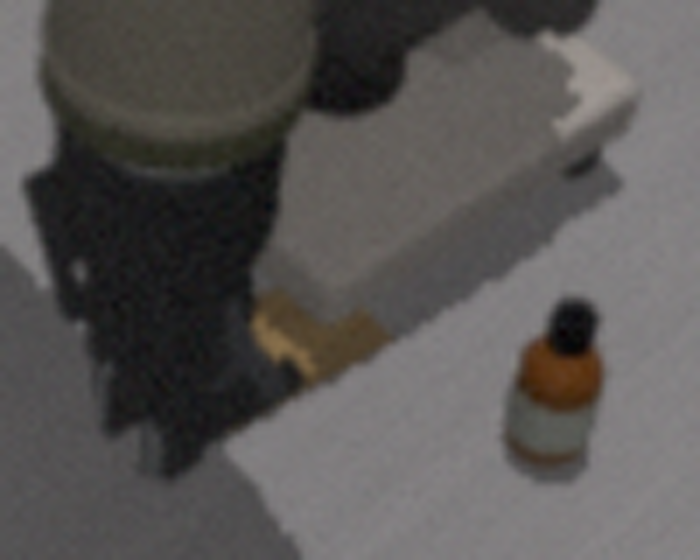

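Force has risen to about 4 N at the predicted position, so the wedge has met the foot. About 24 mm remain.

```bash
python3 -m crank '[[[2,0,0,0],[2,0,0,0],[2,0,0,0],[2,0,0,0],[2,0,0,0],[0,0,0,0]]]'; python3 -m crank '[[[2,0,0,0],[2,0,0,0],[2,0,0,0],[1,0,0,0],[0,0,0,0]]]';python3 -m crank '[[[1,0,0,0],[1,0,0,0],[0,0,0,0]]]'; python3 -m crank '[[[1,0,0,0],[0,0,0,0]]]'
```

```text
time_s: 9.1
position: [517.2, 47.8, 22.3]
eef_rot: [0.758, 0.652, -0.0, 0.0]
ft_force: [-0.4, -4.4, 2.1]
finger_gap: 20.3
finger_force: 2.8
time_s: 9.6
position: [518.2, 54.5, 22.3]
eef_rot: [0.758, 0.652, -0.0, 0.0]
ft_force: [-0.5, -5.8, 1.6]
finger_gap: 20.2
finger_force: 3.2
time_s: 9.9
position: [518.5, 56.5, 22.3]
eef_rot: [0.758, 0.652, -0.0, 0.0]
ft_force: [-1.2, -6.7, 0.8]
finger_gap: 20.1
finger_force: 3.3
time_s: 10.1
position: [518.7, 57.4, 22.3]
eef_rot: [0.758, 0.652, -0.0, 0.0]
ft_force: [-0.7, -5.8, 1.8]
finger_gap: 20.5
finger_force: 3.3
```

```bash
for i in 1 2 3 4; do python3 -m crank '[[[1,0,0,0],[0,0,0,0]]]' | grep -E 'position|ft_f'; done
```

```text
position: [518.8, 58.4, 22.3]
ft_force: [-0.9, -5.8, 2.1]
position: [518.9, 59.4, 22.3]
ft_force: [-1.5, -6.0, 1.6]
position: [519.1, 60.1, 22.3]
ft_force: [-1.1, -6.5, 1.9]
position: [519.2, 60.7, 22.3]
ft_force: [-1.4, -8.9, 3.0]
```

```bash
for i in 1 2; do python3 -m crank '[[[0.5,0,0,0],[0,0,0,0],[0,0,0,0]]]' | grep -E 'position|ft_f'; done
```

```text
position: [519.2, 60.9, 22.3]
ft_force: [-1.5, -9.4, 2.8]
position: [519.2, 61.2, 22.3]
ft_force: [-1.3, -10.5, 2.9]
```

```bash
cat > lev.py <<'E'
from h import *
from scipy.spatial.transform import Rotation as Ro
a=cv2.imread('pics/scene_raw.png');b=vision.grab_frame('scene')[:,:,::-1].copy()
P=[463.2,208.2,1.495]
def px(L,lean):
    r=Ro.from_rotvec(-lean*np.array([1,-1,0])/2**.5)
    if r.apply([-65,-65,0])[2]>0: r=r.inv()
    return proj('scene',Ro.from_euler('z',P[2]).apply(r.apply(L))+[P[0],P[1],0])
def match(x0,y0,x1,y1):
    t=a[y0:y1,x0:x1];m=10
    r=cv2.matchTemplate(cv2.resize(b[y0-m:y1+m,x0-m:x1+m],None,fx=8,fy=8,interpolation=cv2.INTER_CUBIC),cv2.resize(t,None,fx=8,fy=8,interpolation=cv2.INTER_CUBIC),cv2.TM_CCOEFF_NORMED)
    _,s,_,l=cv2.minMaxLoc(r);return np.array(l)/8-m,round(s,3)
print('head',match(290,20,348,85),'bench static',match(380,30,470,130),'base right corner',match(320,130,350,155))
for L in ((50,0,300),(60,0,340),(85,-80,40)): print(L,px(L,.047),'shift to level',px(L,0)-px(L,.047),'over .01',px(L,-.01)-px(L,.047))
print(robot.observe()['position'],robot.observe()['ft_force'])
E
python3 lev.py
```

```text
head (array([-0.25 , -1.625]), 0.794) bench static (array([0., 0.]), 0.998) base right corner (array([ 0.   , -0.875]), 0.986)
(50, 0, 300) [328.20971722  53.50976728] shift to level [-0.26355892 -2.8221086 ] over .01 [-0.20401377 -2.25041281]
(60, 0, 340) [334.42103505  35.86168656] shift to level [-0.40023328 -3.01897073] over .01 [-0.31101025 -2.41183842]
(85, -80, 40) [341.99114489 144.70677666] shift to level [-0.04262208 -0.44121303] over .01 [-0.0330494  -0.34947566]
[519.26642578  61.14265843  22.29145258] [-1.1176744  -9.71501901  2.0648352 ]
```

Run:
```python
from h import *
a=cv2.imread('pics/scene_raw.png');b=vision.grab_frame('scene')[:,:,::-1].copy();cv2.imwrite('pics/scene_now.png',b)
f=lambda i:cv2.resize(i[10:180,255:385],None,fx=3,fy=3.4,interpolation=cv2.INTER_CUBIC)
cv2.imwrite('pics/f1.png',np.hstack([f(a),f(b)]))
```

```text
(no output)
```

View pics/f1.png

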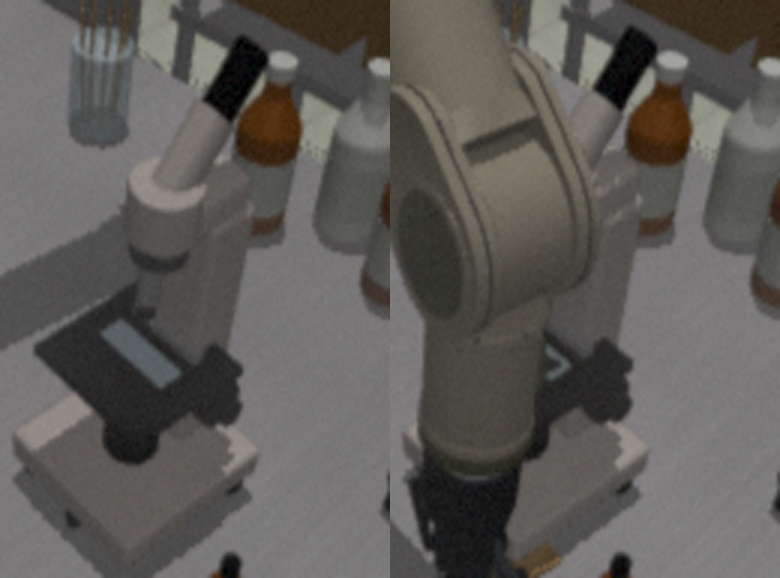

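The eyepiece tip moved up from (247,36) to (246,26), about 2.9 raw pixels, and a level microscope predicts about 3.0. I'll match the eyepiece and the stage knob to sub-pixel precision.

```bash
cat >> lev.py <<'E'
print('--')
print('eyepiece',match(324,18,346,42),'knob',match(322,110,338,138),'rear corner foot',match(326,148,344,160))
for L in ((75,0,350),(40,-75,140),(85,-80,40),(65,-65,5)): print(L,px(L,.047),[ (px(L,k)-px(L,.047)).round(2) for k in (0.01,0.005,0)])
E
python3 lev.py | sed -n '/--/,$p'
```

```text
--
eyepiece (array([-0.625, -2.25 ]), 0.885) knob (array([ 0.  , -1.25]), 0.991) rear corner foot (array([ 0.   , -0.375]), 0.981)
(75, 0, 350) [339.94622297  29.30207418] [array([-0.41, -2.27]), array([-0.47, -2.56]), array([-0.53, -2.84])]
(40, -75, 140) [336.23666398 124.62553979] [array([-0.01, -1.67]), array([-0.01, -1.89]), array([-0.01, -2.12])]
(85, -80, 40) [341.99114489 144.70677666] [array([-0.03, -0.35]), array([-0.04, -0.4 ]), array([-0.04, -0.44])]
(65, -65, 5) [330.89203271 153.34699629] [array([-0.  , -0.05]), array([-0.  , -0.05]), array([-0.  , -0.06])]
```

```bash
for i in 1 2 3; do python3 -m crank '[[[0.5,0,0,0],[0,0,0,0],[0,0,0,0]]]' | grep -E 'position|ft_f'; done
```

```text
position: [519.3, 61.4, 22.2]
ft_force: [-1.3, -11.0, 3.3]
position: [519.3, 61.7, 22.3]
ft_force: [-2.5, -11.7, 3.2]
position: [519.4, 62.0, 22.3]
ft_force: [-1.7, -11.9, 4.1]
```

Force has doubled and levelled off, which means load has transferred to the foot. Backing off to check with a clear view.

```bash
python3 -m crank '[[[-2,0,0,0],[-4,0,0,0],[-8,0,0,0],[-10,0,0,0],[-10,0,0,0],[-10,0,-20,0],[-5,0,-40,0],[0,0,-45,0],[0,0,-45,0],[0,0,-45,0]]]'; python3 -m crank '[[[-45,0,-40,0],[-45,0,-40,0],[-45,0,-40,0],[-45,0,0,0],[-45,0,0,0],[-45,0,0,0],[0,0,0,0]]]'; python3 lev.py
python3 - <<'E'
from h import *
b=vision.grab_frame('scene')[:,:,::-1].copy();t=vision.grab_frame('top')[:,:,::-1].copy()
cv2.imwrite('pics/scene_end.png',b);cv2.imwrite('pics/top_end.png',t)
f=lambda i,w:cv2.resize(i,(400,600),interpolation=cv2.INTER_CUBIC)
cv2.imwrite('pics/g1.png',cv2.resize(b[115:215,225:355],None,fx=6,fy=6,interpolation=cv2.INTER_CUBIC))
E
```

```text
time_s: 13.55
position: [512.0, 15.4, 218.8]
eef_rot: [0.758, 0.652, -0.0, -0.0]
ft_force: [0.6, 1.9, 0.5]
finger_gap: 20.0
finger_force: 0.0
time_s: 14.25
position: [471.8, -236.5, 317.0]
eef_rot: [0.762, 0.648, -0.001, 0.001]
ft_force: [0.1, 0.2, -0.2]
finger_gap: 20.4
finger_force: 0.0
head (array([ 0.   , -2.375]), 0.892) bench static (array([0., 0.]), 0.998) base right corner (array([ 0.125, -1.   ]), 0.987)
(50, 0, 300) [328.20971722  53.50976728] shift to level [-0.26355892 -2.8221086 ] over .01 [-0.20401377 -2.25041281]
(60, 0, 340) [334.42103505  35.86168656] shift to level [-0.40023328 -3.01897073] over .01 [-0.31101025 -2.41183842]
(85, -80, 40) [341.99114489 144.70677666] shift to level [-0.04262208 -0.44121303] over .01 [-0.0330494  -0.34947566]
[ 473.15129713 -233.05130294  316.75638869] [0.80918679 0.8510866  0.37322525]
--
eyepiece (array([-0.625, -2.25 ]), 0.886) knob (array([ 0.  , -1.25]), 0.989) rear corner foot (array([ 0.   , -0.375]), 0.981)
(75, 0, 350) [339.94622297  29.30207418] [array([-0.41, -2.27]), array([-0.47, -2.56]), array([-0.53, -2.84])]
(40, -75, 140) [336.23666398 124.62553979] [array([-0.01, -1.67]), array([-0.01, -1.89]), array([-0.01, -2.12])]
(85, -80, 40) [341.99114489 144.70677666] [array([-0.03, -0.35]), array([-0.04, -0.4 ]), array([-0.04, -0.44])]
(65, -65, 5) [330.89203271 153.34699629] [array([-0.  , -0.05]), array([-0.  , -0.05]), array([-0.  , -0.06])]
```

View pics/g1.png

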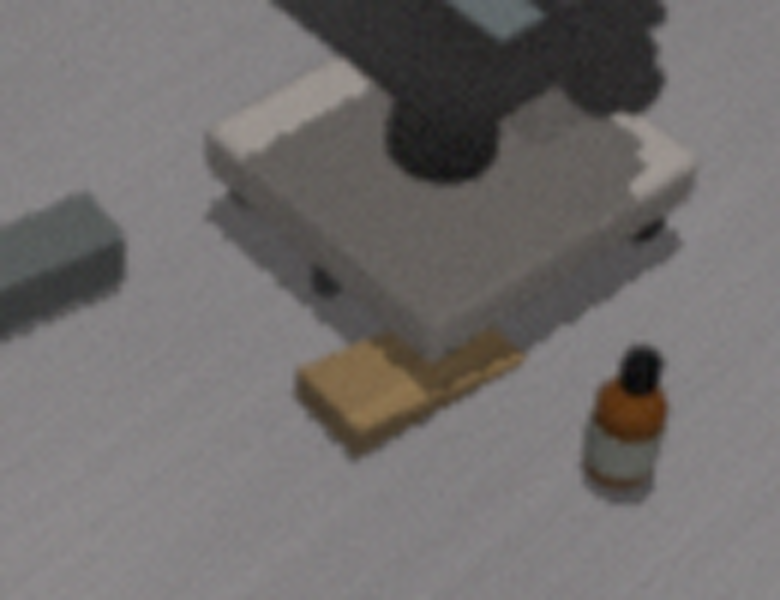

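```bash
cat > lev2.py <<'E'
from h import *
from scipy.spatial.transform import Rotation as Ro
import sys
P=[463.2,208.2,1.495]
def px(n,L,k):
    return proj(n,Ro.from_euler('z',P[2]).apply(Ro.from_rotvec(k*np.array([1,-1,0])/2**.5).apply(L))+[P[0],P[1],0])
k0=.047 if Ro.from_rotvec([1,-1,0]).apply([-65,-65,0])[2]<0 else -.047
def match(n,x0,y0,x1,y1,m=8):
    a=cv2.imread(f'pics/{n}_raw.png');b=cv2.imread(f'pics/{n}_end.png')
    up=lambda i:cv2.resize(i,None,fx=8,fy=8,interpolation=cv2.INTER_CUBIC)
    r=cv2.matchTemplate(up(b[y0-m:y1+m,x0-m:x1+m]),up(a[y0:y1,x0:x1]),cv2.TM_CCOEFF_NORMED)
    _,s,_,l=cv2.minMaxLoc(r);return (np.array(l)/8-m).tolist(),round(s,3)
print('top eyepiece tip',match('top',116,166,150,194),'top head ring',match('top',158,174,184,204),'top stage',match('top',176,182,192,218),'static',match('top',240,115,265,160))
print('scene head',match('scene',296,54,324,92),'scene slide',match('scene',287,100,318,127),'scene stage tip',match('scene',265,100,290,125))
for n,L in (('top',(75,0,350)),('top',(30,0,300)),('top',(-30,0,148)),('scene',(0,0,290)),('scene',(-30,0,148))): print(n,L,px(n,L,k0).round(0),[(px(n,L,k0*f)-px(n,L,k0)).round(2).tolist() for f in (.2,0,-.2)])
T=lambda u,v:('scene',225+u/6,115+v/6)
A,B,C=[ray(*T(*p[:2]),p[2]) for p in ((297,372,18.7),(357,438,18.7),(522,355,2))];c=(A+B)/2;h=np.arctan2(A[1]-B[1],A[0]-B[0])-np.pi/2
print('thick mid',c,'heading',h,'thin right',C)
for h in(h,1.42):
    u=np.array([np.cos(h),np.sin(h)]);d=np.array([523.2,138.3])-c[:2];print('foot at wedge x',d@u-50,'y',d@[-u[1],u[0]])
E
python3 lev2.py
```

```text
top eyepiece tip ([-6.125, 5.0], 0.976) top head ring ([-5.0, 3.875], 0.943) top stage ([-3.125, 2.0], 0.829) static ([0.0, 0.0], 0.999)
scene head ([0.625, -3.875], 0.959) scene slide ([0.0, -1.875], 0.974) scene stage tip ([0.125, -1.75], 0.931)
top (75, 0, 350) [124. 177.] [[-5.1, 4.24], [-6.36, 5.31], [-7.61, 6.37]]
top (30, 0, 300) [152. 185.] [[-4.22, 3.33], [-5.26, 4.17], [-6.3, 5.01]]
top (-30, 0, 148) [190. 200.] [[-1.81, 1.32], [-2.26, 1.65], [-2.72, 1.99]]
scene (0, 0, 290) [312.  66.] [[0.02, -2.84], [0.02, -3.52], [0.02, -4.18]]
scene (-30, 0, 148) [296. 118.] [[0.1, -1.72], [0.12, -2.14], [0.14, -2.56]]
thick mid [514.90057899  73.20928975  18.7       ] heading 1.3904853824315975 thin right [546.39892434 170.40104647   2.        ]
foot at wedge x 15.523838852042275 y 3.508203514232644
foot at wedge x 15.598829854023919 y 1.573045323090751
```

Tracking in both views puts the microscope level to within about 0.003 rad. The foot sits at about wedge x=15, y=2, and the arm is clear.

```bash
python3 -c "
from workcell import ticket
print(ticket.job_done())"
```

```text
the job is handed in; nothing more can be done
None
```

I pushed the wooden wedge thin end first under the short front foot and handed the job in after about 15 s on the robot's clock; the microscope stands level to within about 0.003 rad, the push force roughly doubled at the end as the foot took load, and I saw no contact with anything but the wedge.

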